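# Third hand: press the printer bracket on the sprung stop

## Task

Pick up the orange T-shaped bracket and stand it upright on the assembly jig's bed, flat front face to the steel sprung stop and centred on it. Push it gently and squarely against the stop with a steady 10 N or so, red pointers inside the green marks and never to the stop's end, and finish while still holding and pressing it there for a colleague to screw on. Leave the bowl, screw box and screwdriver alone.

Things in the scene. Friction and masses are not known exactly. Their poses are not given: they have to be found in the camera images.
- bracket_center (a point): Orange bracket, loose, T-shaped from above, about 0.22 kg. Point: centre of its web, 25 mm above the underside; x to the front face, z up. Web: x -30 to +30 mm, 24 mm thick (y), 50 mm high; grasp it across the thickness from above. Front plate on the web's +x end: x +30 to +42 mm, 80 mm wide (y), 60 mm high from the same underside. The face to press is at x = +42 mm.
- bracket: The same bracket; origin under the middle of the web, on its underside (25 mm below bracket_center), same axes.
- jig: Assembly jig, fixed. Origin: middle of its underside, on the bench; x is the pressing direction, towards the stop; z up. Bed: aluminium plate 220 (x) by 170 (y) mm, top 15 mm above the bench, red centre line y = 0. Stop's front face at x = +30 mm when at rest. Blue fence behind, x 90 to 106 mm, 65 mm high. Black scale rails with green marks: |y| 62 to 82, x 10 to 85 mm, 27 mm high.
- stop_face (a point): Middle of the front face of the steel stop plate (12 mm thick, 100 mm wide, from 16 to 71 mm above the bench; this point 45 mm above the bench); axes as jig. It moves back along +x with the stop.
- stop (a joint): How far the sprung stop has been pushed back along the jig's +x, in m: 0 at rest, 0.020 at its hard end. Spring: 2 N at the start plus 0.8 N per mm, so 10 N at 10 mm; the red pointers are inside the green marks from 6 to 14 mm (6.8 to 13.2 N). It springs back when released.
- pot: Bystander: small terracotta bowl, 80 mm across, 48 mm high; origin under its middle.
- screwbox: Bystander: open blue box of screws, 100 x 80 mm, 35 mm high; origin under its middle.
- driver: Bystander: green screwdriver lying on the bench, its own x along its length from handle to tip.
There are look-alikes about, which are no part of the job. What is shaped like the bracket but blue or purple is not meant.

How it is judged:
By the outcome, as a careful person would: the job done as asked, in the order asked, and still so for the second after the job is handed in, while the arm keeps its last pose, push and grip.
It also fails if it takes over 42 s, if anything falls off the work surface, if the arm or the gripper's body presses on something with over 40 N, if the wrist force passes 120 N, or if a joint passes its speed limit or range.

## Robot

A 6-joint arm with a two-finger parallel gripper is mounted at the origin on the work surface. World frame = base frame: x ahead of the robot, y to its left, z up, the work surface at z = 0. Lengths are in m, angles in degrees, forces in N, time in s.
With the tool pointing down it reaches from about 0.25 to 0.85 m from the base axis. Payload 12.5 kg.
Tool frame: the origin (TCP) lies between the finger pads; the fingertips stand 25 mm ahead of it and the grasp point (between the pads) lies 6 mm ahead of it; z points along the fingers, y is the direction in which the jaws open and shut (so a half turn about z gives the same grasp; the last joint's range is limited). The gripper opens to 93 mm and grips with 3 to 60 N. Pads are 15 mm wide; open, the fingers measure 128 mm over their backs; the gripper's body (75 mm by 188 mm) begins 65 mm behind the grasp point.
Start: joints at [70.669, 20.094, 94.641, -0, 65.266, -4.847], TCP at [0.138, 0.533, 0.244] pointing down, gripper open.
Joint ranges: [-157.81, 157.81], [-45, 120.19], [0.68, 151.7], [-89.99, 269.99], [4.06, 180], [-164.3, 164.3]. Speed limits (degrees/s): [127.2, 127.2, 159.86, 180, 180, 180].

## Interface

Orientations are given as [roll, pitch, yaw] about the fixed x, y, z axes, in that order (R = Rz(yaw) Ry(pitch) Rx(roll)).
In Python, from cell import * gives the robot as it stands.
- The arm moves only by the tool apply_moves, never from a script. Its argument "rows" is a list of rows, each a list of 7 numbers: the shift along the tool's x, y, z in m, then the turn, a rotation vector about the tool's x, y, z in rad, then the opening, from 0 (shut) to 1 (fully open). In form: [[tx, ty, tz, rx, ry, rz, gripper], ...]. A call has 1 to 12 rows; each row shifts and turns the commanded pose from where the row before left it, along the tool's axes as they then stand; what a row does not reach is not made up. A row lasts 1/10 s, in which the tool goes at most 50 mm and 8.59 degrees, less where a joint would pass 70% of its speed; a pose out of reach is approached as far as the arm can. A call is refused whole if a number of a shift passes 0.05 or a number of a turn 0.15, either way. A call with a gripper value outside its range is refused whole. The fingers move at their own pace and stop on an object; "squeeze" is the grip in N (left out, the last holds). Time passes only in rows, so rows that do not move let the fingers close. It gives the time, the measured TCP pose, the force and the opening at its end, in the units of the state.
- get_obs(): the state, without advancing time (a new reading comes with each control period).
- read_camera(name): name is "scene" or "side" or "wrist"; returns the picture (420x560x3 uint8, red, green, blue); there is no depth.
- camera_model(name): a dict with "fov_y" (degrees; the focal length in pixels is half the picture's height over the tangent of half this angle, whatever the lens; pixels are square), "cx", "cy" (the principal point, pixels), "dist" ([k1, k2, p1, p2, k3] as OpenCV has them; the pictures are not rectified), "T" (4x4, takes a point from camera to world coordinates). Camera axes: x right, y down, z forward; pixel columns grow to the right and rows downward; lengths in m; the calibration is good to about 2 mm. A picture is of the moment at which its call begins: read the wrist's pose just before it. camera_model takes no time and is no camera call; for the wrist camera it gives the pose at the moment of the call.
- finish_job(): hands the job in, once; it reports no verdict.
The state is a dict: "t": time; "joint_pos": joint angles; "qvel": joint speeds; "joint_torque": joint torques, N m; "eef_pos": TCP position; "eef_rot": TCP orientation; "ft_force": force on the tool from outside, world axes, zero at the start; "wrist_torque": the same for the moment, N m; "finger_gap": finger opening in m.
Only numpy, scipy, OpenCV 4.12 (cv2) and the standard library are available. Lean on these libraries where they do the work, as an engineer would, in place of code of your own. Each camera call takes 0.05 s, during which the arm holds its last target.

## Working session

There is one attempt and no reset: what is moved stays moved. The work goes in short steps, Python scripts to look and compute and a tool call to move; the robot and the scene stay as the last step left them, time stands still between calls to the robot, and variables do not carry over. Pictures are saved under pics/ and viewed, and the job is handed in when it is done.

Besides the shell and the picture viewer there is one more tool, called after "Request:" as name(argument=value, ...), one argument or row to a line, values as JSON. apply_moves: Moves the arm, as the interface text tells. Its arguments: {"type":"object","properties":{"rows":{"type":"array","items":{"type":"array","items":{"type":"number"}}},"squeeze":{"type":"number"}},"required":["rows"]}

```bash
mkdir -p pics; ls; python3 - <<'E'
from cell import *
import cv2
o=get_obs(); print(o)
for n in ["scene","side","wrist"]:
    m=camera_model(n); print(n,m)
    cv2.imwrite(f"pics/{n}0.png",read_camera(n)[:,:,::-1])
E
```

```text
pics
{'t': 0.0, 'joint_pos': array([ 7.06695898e+01,  2.01230881e+01,  9.46759369e+01, -1.06752868e-03,
        6.52642775e+01, -4.84718836e+00]), 'qvel': array([-0.01761639,  0.04920679, -0.00706797,  0.00814529, -0.0467507 ,
        0.06786797]), 'joint_torque': array([ 1.01256337e-04, -4.97327721e+01, -2.85259062e+01,  6.98196050e-02,
        2.57049239e-02, -9.12382029e-05]), 'eef_pos': array([0.13743171, 0.53224062, 0.24312007]), 'eef_rot': array([-1.79936842e+02, -4.38335365e-03,  1.65517223e+02]), 'ft_force': array([1.00546684, 0.6010372 , 0.32134733]), 'wrist_torque': array([-0.025755  , -0.00969231,  0.00191931]), 'finger_gap': 0.09287893751967186}
scene {'fov_y': 47.6437461846564, 'cx': 275.56776999970214, 'cy': 203.96886466364958, 'dist': array([0.04246306, 0.        , 0.        , 0.        , 0.        ]), 'T': array([[-0.62486566,  0.49885023, -0.60057585,  1.14168535],
       [ 0.78040125,  0.4214884 , -0.46186731,  0.52633499],
       [ 0.02273314, -0.75729517, -0.65267697,  0.77392081],
       [ 0.        ,  0.        ,  0.        ,  1.        ]])}
side {'fov_y': 45.24060523982071, 'cx': 277.8171607979457, 'cy': 213.38905855116025, 'dist': array([-0.08234782,  0.        ,  0.        ,  0.        ,  0.        ]), 'T': array([[ 0.92845842, -0.25185824,  0.27300621,  0.07474968],
       [-0.37123205, -0.65358426,  0.65955621, -0.94421962],
       [ 0.0123179 , -0.71371917, -0.70032365,  1.07525927],
       [ 0.        ,  0.        ,  0.        ,  1.        ]])}
wrist {'fov_y': 68.74732862490822, 'cx': 280.0531285251536, 'cy': 212.66603942993922, 'dist': array([-0.03347309,  0.        ,  0.        ,  0.        ,  0.        ]), 'T': array([[ 0.25015709,  0.93693108,  0.2440934 ,  0.06995785],
       [ 0.9682042 , -0.24170256, -0.06450198,  0.54932622],
       [-0.00143591,  0.25246788, -0.96760421,  0.3856462 ],
       [ 0.        ,  0.        ,  0.        ,  1.        ]])}
```

View pics/scene0.png

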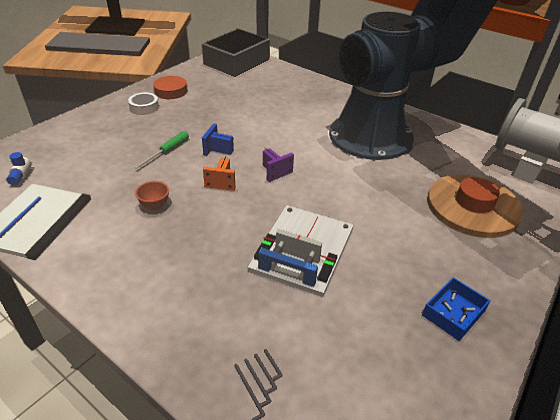

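View pics/side0.png

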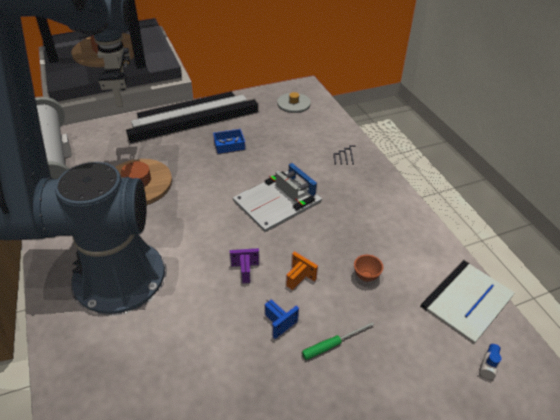

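View pics/wrist0.png

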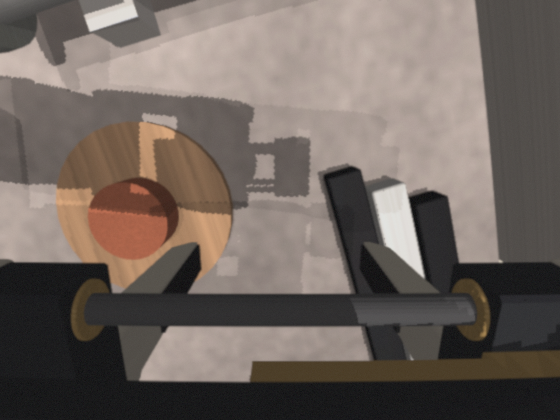

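The scene view shows three T-shaped parts: blue at (217,140), purple (278,163) and orange (220,176). In the side view they are at (281,316), (244,262) and (302,269). Only the orange one fits the description. I'll enlarge it and the jig to confirm.

```bash
python3 - <<'E'
import cv2
s=cv2.imread("pics/scene0.png"); d=cv2.imread("pics/side0.png")
def c(im,x,y,w,h,f,n): cv2.imwrite("pics/"+n,cv2.resize(im[y:y+h,x:x+w],None,fx=f,fy=f,interpolation=cv2.INTER_CUBIC))
c(s,190,145,60,55,10,"c1.png"); c(s,240,195,120,105,6,"c2.png"); c(d,275,240,55,55,10,"c3.png"); c(d,225,155,105,80,7,"c4.png")
E
```

```text
(no output)
```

View pics/c1.png

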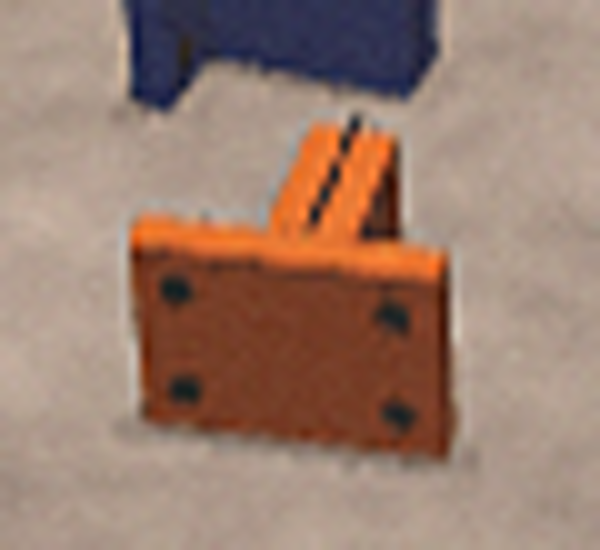

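View pics/c2.png

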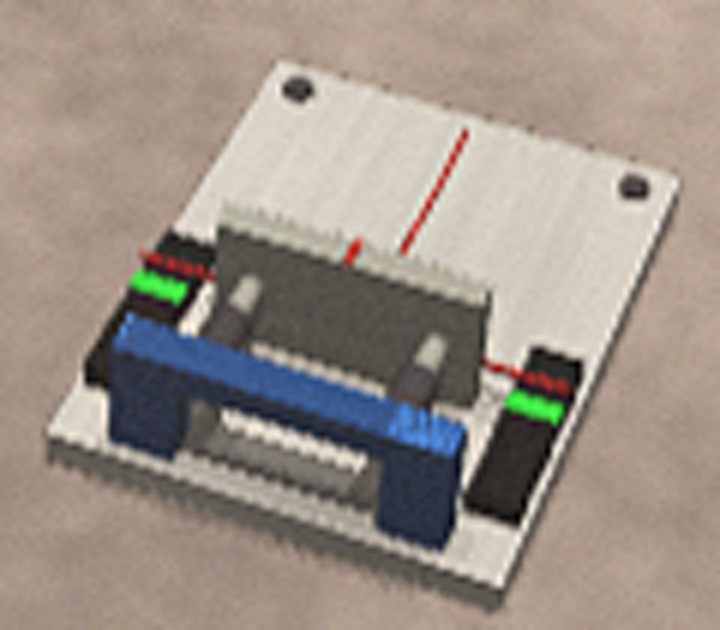

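View pics/c3.png

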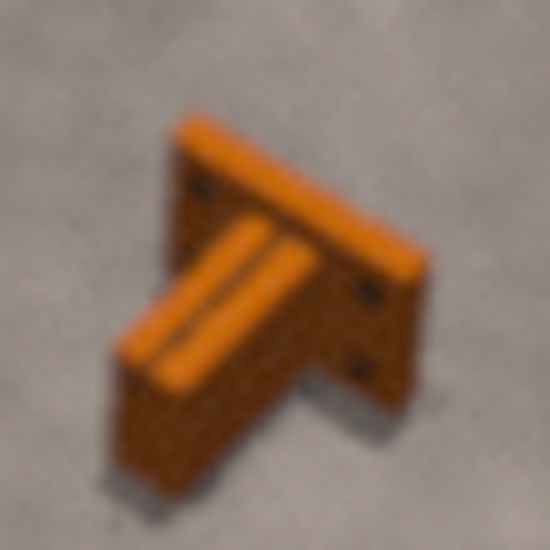

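View pics/c4.png

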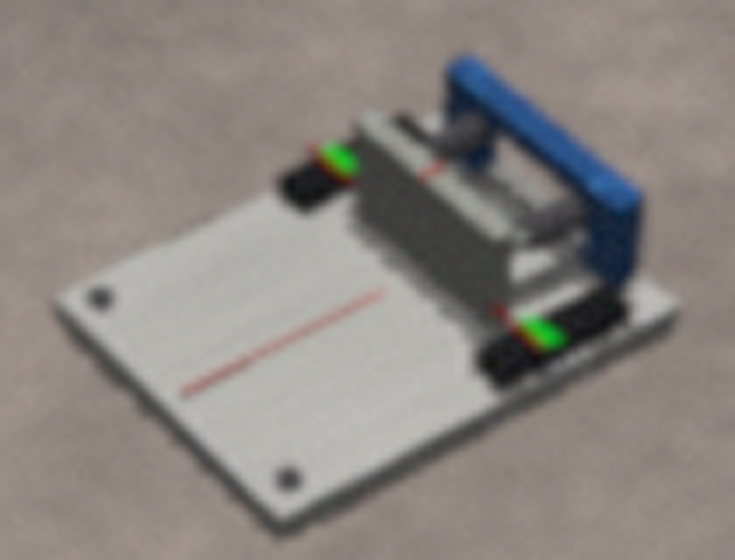

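Confirmed: the orange T stands upright with its web at the back. It has 4 holes in the front face and is the only orange one. Now I'll fit both poses from hand-read corners.

```bash
cat > h.py <<'E'
import numpy as np, cv2
from scipy.optimize import least_squares
def proj(m,P):
    T=np.linalg.inv(m["T"]); f=210/np.tan(np.radians(m["fov_y"]/2))
    K=np.array([[f,0,m["cx"]],[0,f,m["cy"]],[0,0,1.]])
    return cv2.projectPoints(np.asarray(P,float).reshape(-1,3),cv2.Rodrigues(T[:3,:3])[0],T[:3,3],K,np.asarray(m["dist"],float))[0].reshape(-1,2)
def place(p,P,z0=0):
    c,s=np.cos(p[2]),np.sin(p[2]); P=np.asarray(P)/1000.
    return np.c_[p[0]+c*P[:,0]-s*P[:,1],p[1]+s*P[:,0]+c*P[:,1],P[:,2]+z0]
def fit(obs,x0,z0=0):
    # obs: list of (model, crop(x,y,f), [(U,V,X,Y,Z mm)])
    def r(p):
        o=[]
        for m,(cx,cy,f),L in obs:
            L=np.array(L,float); uv=(L[:,:2]+.5)/f-.5+[cx,cy]
            o.append((proj(m,place(p,L[:,2:],z0))-uv))
        return np.vstack(o).ravel()
    s=least_squares(r,x0,loss="soft_l1"); return s.x,r(s.x).reshape(-1,2)
E
python3 - <<'E'
from cell import *; from h import *
S=camera_model("scene");D=camera_model("side")
b=[(S,(190,145,10),[(138,248,42,-40,60),(443,278,42,40,60),(447,460,42,40,0),(145,420,42,-40,0),(312,125,-30,-12,50),(398,135,-30,12,50)]),
(D,(275,240,10),[(172,135,30,40,60),(195,108,42,40,60),(430,258,42,-40,60),(415,285,30,-40,60),(405,415,30,-40,0),(120,350,-30,12,50),(180,390,-30,-12,50),(172,495,-30,-12,0)])]
j=[(S,(240,195,6),[(280,60,-110,-85,15),(680,180,-110,85,15),(47,437,110,-85,15),(500,588,110,85,15),(222,205,30,-50,71),(490,288,30,50,71)]),
(D,(225,155,7),[(55,300,-110,85,15),(278,525,-110,-85,15),(680,305,110,-85,15),(355,122,30,50,71),(510,245,30,-50,71)])]
for n,o,a in (("bracket",b,(.5,0,.5)),("jig",j,(.5,0,.5))):
    best=min((fit(o,(a[0],a[1],y)) for y in (0,1.5,-1.5,3)),key=lambda q:(q[1]**2).sum())
    print(n,best[0][:2],np.degrees(best[0][2]));print(best[1].round(1).tolist())
    for k in (0,1):
        print(k,[ (q[0][:2].round(4),np.degrees(q[0][2]).round(1)) for q in [fit([o[k]],best[0])]])
E
```

```text
bracket [ 0.44155966 -0.18945755] 29.391817902854466
[[-1.3, -0.7], [-0.4, 0.0], [-0.0, 0.5], [-0.1, 0.8], [-0.4, -0.2], [-0.0, -0.2], [-0.6, -0.3], [-0.2, -0.2], [0.6, -0.6], [-0.6, -0.6], [-1.1, 0.7], [-1.2, -0.6], [0.2, 0.0], [0.3, 1.3]]
0 [(array([ 0.4409, -0.189 ]), np.float64(29.7))]
1 [(array([ 0.4421, -0.1901]), np.float64(28.9))]
jig [0.51260156 0.12116349] 15.717211000645985
[[-0.7, 0.1], [-0.0, -0.2], [-0.9, -0.8], [-0.2, 0.1], [0.5, -0.4], [0.2, -0.5], [-0.0, -0.6], [0.7, -1.1], [0.2, -0.3], [-0.0, -0.6], [-2.0, -1.0]]
0 [(array([0.5131, 0.1219]), np.float64(15.8))]
1 [(array([0.5116, 0.118 ]), np.float64(15.5))]
```

```bash
cat >> h.py <<'E'
from scipy.spatial.transform import Rotation as Ro
def plan(way,N,g,step=.001,cur=None):
    """way: [(x,y,z,yaw deg)], straight line from the present commanded pose; round rows in the tool's axes"""
    from cell import get_obs
    o=get_obs()
    p=np.array(cur[:3] if cur else o["eef_pos"]); yaw=cur[3] if cur else o["eef_rot"][2]
    R=Ro.from_euler("xyz",[180,0,yaw],degrees=True)
    t=np.array(way[:3]); dy=(way[3]-yaw+180)%360-180 if abs(way[3]-yaw)<=180 else way[3]-yaw
    p0=p.copy(); y0=yaw; rows=[]; yw=yaw
    for k in range(1,N+1):
        s=k/N; s=s*s*(3-2*s) if N>4 else s
        d=R.inv().apply(p0+(t-p0)*s-p); d=np.round(d/step)*step
        rz=round(-np.radians(y0+dy*s-yw),3)
        p=p+R.apply(d); R=R*Ro.from_rotvec([0,0,rz]); yw-=np.degrees(rz)
        rows.append([round(float(v),4) for v in d]+[0,0,rz,g])
    a=np.array(rows); print("max",abs(a).max(0)[:6],"end",p.round(4),round(yw,2))
    for i in range(0,N,12): print(rows[i:i+12])
E
python3 - <<'E'
from h import *
plan((.4415,-.1895,.20,29.5),24,0.75)
E
```

```text
max [0.049 0.032 0.003 0.    0.    0.148] end [ 0.4413 -0.19    0.2002] 29.5
[[-0.002, -0.003, 0.0, 0, 0, np.float64(0.012), 0.75], [-0.007, -0.009, 0.001, 0, 0, np.float64(0.035), 0.75], [-0.012, -0.014, 0.001, 0, 0, np.float64(0.055), 0.75], [-0.017, -0.018, 0.001, 0, 0, np.float64(0.074), 0.75], [-0.022, -0.02, 0.002, 0, 0, np.float64(0.09), 0.75], [-0.027, -0.021, 0.002, 0, 0, np.float64(0.105), 0.75], [-0.033, -0.02, 0.002, 0, 0, np.float64(0.117), 0.75], [-0.038, -0.018, 0.002, 0, 0, np.float64(0.127), 0.75], [-0.043, -0.013, 0.003, 0, 0, np.float64(0.136), 0.75], [-0.046, -0.008, 0.002, 0, 0, np.float64(0.142), 0.75], [-0.048, -0.001, 0.003, 0, 0, np.float64(0.146), 0.75], [-0.049, 0.006, 0.003, 0, 0, np.float64(0.148), 0.75]]
[[-0.047, 0.013, 0.002, 0, 0, np.float64(0.148), 0.75], [-0.044, 0.019, 0.003, 0, 0, np.float64(0.146), 0.75], [-0.04, 0.025, 0.003, 0, 0, np.float64(0.142), 0.75], [-0.034, 0.029, 0.002, 0, 0, np.float64(0.135), 0.75], [-0.028, 0.031, 0.002, 0, 0, np.float64(0.128), 0.75], [-0.022, 0.032, 0.002, 0, 0, np.float64(0.117), 0.75], [-0.016, 0.031, 0.002, 0, 0, np.float64(0.105), 0.75], [-0.011, 0.027, 0.002, 0, 0, np.float64(0.09), 0.75], [-0.007, 0.024, 0.001, 0, 0, np.float64(0.074), 0.75], [-0.004, 0.017, 0.001, 0, 0, np.float64(0.055), 0.75], [-0.002, 0.012, 0.001, 0, 0, np.float64(0.035), 0.75], [-0.001, 0.004, 0.0, 0, 0, np.float64(0.012), 0.75]]
```

Request:
apply_moves(
  rows=[
    [-0.002, -0.003, 0, 0, 0, 0.012, 0.75],
    [-0.007, -0.009, 0.001, 0, 0, 0.035, 0.75],
    [-0.012, -0.014, 0.001, 0, 0, 0.055, 0.75],
    [-0.017, -0.018, 0.001, 0, 0, 0.074, 0.75],
    [-0.022, -0.02, 0.002, 0, 0, 0.09, 0.75],
    [-0.027, -0.021, 0.002, 0, 0, 0.105, 0.75],
    [-0.033, -0.02, 0.002, 0, 0, 0.117, 0.75],
    [-0.038, -0.018, 0.002, 0, 0, 0.127, 0.75],
    [-0.043, -0.013, 0.003, 0, 0, 0.136, 0.75],
    [-0.046, -0.008, 0.002, 0, 0, 0.142, 0.75],
    [-0.045, -0.001, 0.003, 0, 0, 0.146, 0.75],
    [-0.045, 0.006, 0.003, 0, 0, 0.148, 0.75],
  ],
)

```text
t: 1.35
eef_pos: [0.2873, 0.176, 0.2216]
eef_rot: [180.0, -0.0, 97.1]
ft_force: [1.0, 0.2, 0.2]
finger_gap: 0.0699
```

Request:
apply_moves(
  rows=[
    [-0.045, 0.013, 0.002, 0, 0, 0.148, 0.75],
    [-0.044, 0.019, 0.003, 0, 0, 0.146, 0.75],
    [-0.04, 0.025, 0.003, 0, 0, 0.142, 0.75],
    [-0.034, 0.029, 0.002, 0, 0, 0.135, 0.75],
    [-0.028, 0.031, 0.002, 0, 0, 0.128, 0.75],
    [-0.022, 0.032, 0.002, 0, 0, 0.117, 0.75],
    [-0.016, 0.031, 0.002, 0, 0, 0.105, 0.75],
    [-0.011, 0.027, 0.002, 0, 0, 0.09, 0.75],
    [-0.007, 0.024, 0.001, 0, 0, 0.074, 0.75],
    [-0.004, 0.017, 0.001, 0, 0, 0.055, 0.75],
    [-0.002, 0.012, 0.001, 0, 0, 0.035, 0.75],
    [-0.001, 0.004, 0, 0, 0, 0.012, 0.75],
  ],
)

```text
t: 2.55
eef_pos: [0.4387, -0.1818, 0.2005]
eef_rot: [-180.0, 0.0, 29.4]
ft_force: [-0.4, 0.2, -0.1]
finger_gap: 0.0696
```

Now a wrist view from above, to refine the bracket's pose.

```bash
python3 - <<'E'
from cell import *; from h import *
m=camera_model("wrist"); im=read_camera("wrist")[:,:,::-1].copy(); cv2.imwrite("pics/w1.png",im)
p=(.4415,-.1895,np.radians(29.4))
P=[(42,40,60),(42,-40,60),(30,40,60),(30,-40,60),(-30,12,50),(-30,-12,50)]
uv=proj(m,place(p,P)); print(uv.round(1).tolist())
for u,v in uv: cv2.drawMarker(im,(int(u),int(v)),(255,0,0),1,8)
cv2.imwrite("pics/w1m.png",im)
E
```

```text
[[244.6, 165.1], [331.9, 165.1], [245.0, 178.1], [331.4, 178.1], [275.6, 236.0], [299.5, 236.0]]
```

View pics/w1m.png

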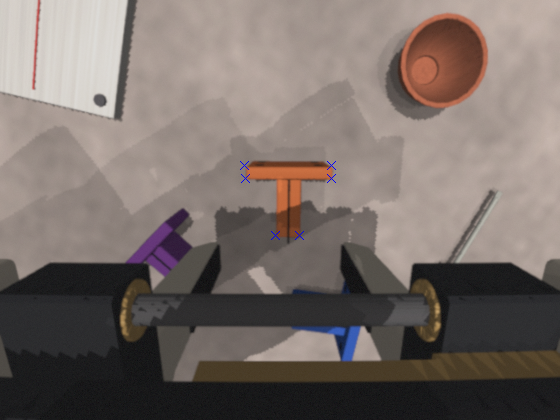

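```bash
python3 - <<'E'
import cv2
im=cv2.imread("pics/w1.png")[155:250,235:345]; cv2.imwrite("pics/w1c.png",cv2.resize(im,None,fx=6,fy=6,interpolation=2))
E
```

```text
(no output)
```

View pics/w1c.png

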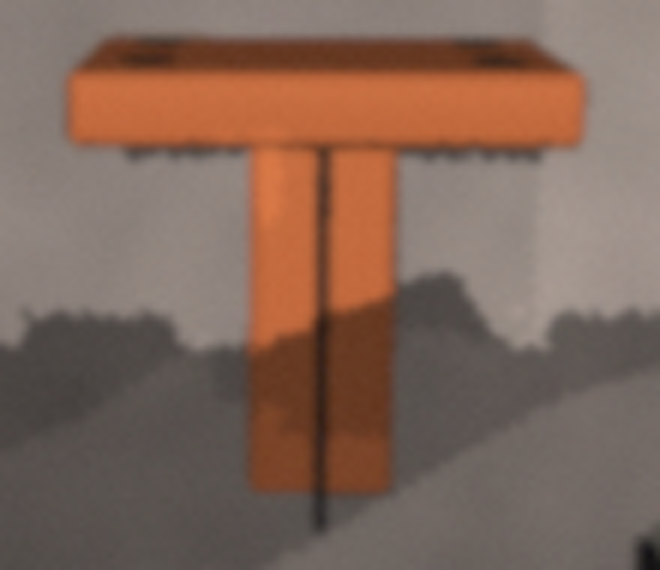

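```bash
python3 - <<'E'
from cell import *; from h import *
m=camera_model("wrist")
o=[(m,(235,155,6),[(68,70,42,40,60),(584,70,42,-40,60),(68,146,30,40,60),(584,146,30,-40,60),(249,490,-30,12,50),(392,490,-30,-12,50)])]
p,r=fit(o,(.44,-.19,.5)); print(p[:2],np.degrees(p[2]),r.round(1).tolist())
plan((p[0],p[1],.10,29.4),8,.75)
E
```

```text
[ 0.44112992 -0.19026489] 29.35416413827838 [[-0.6, -0.4], [0.6, -0.3], [-0.2, -0.1], [0.0, 0.1], [0.1, 0.4], [0.1, 0.4]]
max [0.001 0.002 0.019 0.    0.    0.   ] end [ 0.4414 -0.1905  0.0996] 29.41
[[-0.0, 0.0, 0.004, 0, 0, np.float64(0.0), 0.75], [-0.0, 0.001, 0.012, 0, 0, np.float64(0.0), 0.75], [-0.001, 0.002, 0.016, 0, 0, np.float64(0.0), 0.75], [-0.0, 0.001, 0.018, 0, 0, np.float64(0.0), 0.75], [-0.0, 0.002, 0.019, 0, 0, np.float64(0.0), 0.75], [-0.001, 0.001, 0.016, 0, 0, np.float64(0.0), 0.75], [-0.0, 0.001, 0.011, 0, 0, np.float64(0.0), 0.75], [-0.0, 0.001, 0.005, 0, 0, np.float64(0.0), 0.75]]
```

Request:
apply_moves(
  rows=[
    [0, 0, 0.005, 0, 0, 0, 0.75],
    [0, 0.001, 0.012, 0, 0, 0, 0.75],
    [-0.001, 0.002, 0.016, 0, 0, 0, 0.75],
    [0, 0.001, 0.018, 0, 0, 0, 0.75],
    [0, 0.002, 0.019, 0, 0, 0, 0.75],
    [-0.001, 0.001, 0.02, 0, 0, 0, 0.75],
    [0, 0.001, 0.02, 0, 0, 0, 0.75],
    [0, 0.001, 0.018, 0, 0, 0, 0.75],
    [0, 0, 0.014, 0, 0, 0, 0.75],
    [0, 0, 0.01, 0, 0, 0, 0.75],
    [0, 0, 0.006, 0, 0, 0, 0.75],
    [0, 0, 0.002, 0, 0, 0, 0.75],
  ],
)

```text
t: 3.8
eef_pos: [0.4413, -0.1898, 0.0401]
eef_rot: [-180.0, 0.0, 29.5]
ft_force: [0.2, 0.1, -0.5]
finger_gap: 0.0696
```

Request:
apply_moves(
  rows=[
    [0, 0, 0, 0, 0, 0, 0.75],
  ],
)

```text
t: 3.9
eef_pos: [0.4415, -0.19, 0.0407]
eef_rot: [180.0, -0.0, 29.5]
ft_force: [0.2, -0.2, -0.5]
finger_gap: 0.0698
```

Request:
apply_moves(
  rows=[
    [0, 0, 0, 0, 0, 0, 0.4],
    [0, 0, 0, 0, 0, 0, 0.3],
    [0, 0, 0, 0, 0, 0, 0.2],
    [0, 0, 0, 0, 0, 0, 0.1],
    [0, 0, 0, 0, 0, 0, 0],
    [0, 0, 0, 0, 0, 0, 0],
    [0, 0, 0, 0, 0, 0, 0],
    [0, 0, 0, 0, 0, 0, 0],
    [0, 0, 0, 0, 0, 0, 0],
  ],
  squeeze=40,
)

```text
t: 4.8
eef_pos: [0.4415, -0.1901, 0.0407]
eef_rot: [-180.0, 0.0, 29.5]
ft_force: [-0.3, 0.3, 2.3]
finger_gap: 0.0238
```

Request:
apply_moves(
  rows=[
    [0, 0, -0.003, 0, 0, 0, 0],
    [0, 0, -0.008, 0, 0, 0, 0],
    [0, 0, -0.014, 0, 0, 0, 0],
    [0, 0, -0.02, 0, 0, 0, 0],
    [0, 0, -0.022, 0, 0, 0, 0],
    [0, 0, -0.022, 0, 0, 0, 0],
    [0, 0, -0.016, 0, 0, 0, 0],
    [0, 0, -0.01, 0, 0, 0, 0],
    [0, 0, -0.005, 0, 0, 0, 0],
  ],
)

```text
t: 5.7
eef_pos: [0.4416, -0.1901, 0.1616]
eef_rot: [180.0, -0.0, 29.5]
ft_force: [-0.2, -0.9, -3.1]
finger_gap: 0.0243
```

```bash
python3 - <<'E'
from cell import *; from h import *
print(get_obs()["finger_gap"],get_obs()["ft_force"]); plan((.445,.102,.16,15.7),16,0)
E
```

```text
0.024318872221351266 [-0.20340952 -0.9412846  -3.10619176]
max [0.012 0.025 0.001 0.    0.    0.023] end [0.4454 0.1024 0.1596] 15.69
[[0.002, -0.003, 0.0, 0, 0, np.float64(0.003), 0], [0.004, -0.008, 0.0, 0, 0, np.float64(0.007), 0], [0.007, -0.012, 0.0, 0, 0, np.float64(0.012), 0], [0.009, -0.017, 0.0, 0, 0, np.float64(0.016), 0], [0.011, -0.019, 0.0, 0, 0, np.float64(0.018), 0], [0.011, -0.022, 0.0, 0, 0, np.float64(0.02), 0], [0.011, -0.024, 0.001, 0, 0, np.float64(0.022), 0], [0.012, -0.025, -0.0, 0, 0, np.float64(0.022), 0], [0.011, -0.025, -0.0, 0, 0, np.float64(0.023), 0], [0.009, -0.024, 0.0, 0, 0, np.float64(0.022), 0], [0.009, -0.023, 0.0, 0, 0, np.float64(0.02), 0], [0.008, -0.021, 0.0, 0, 0, np.float64(0.018), 0]]
[[0.005, -0.018, 0.0, 0, 0, np.float64(0.016), 0], [0.005, -0.014, 0.0, 0, 0, np.float64(0.011), 0], [0.003, -0.009, 0.001, 0, 0, np.float64(0.008), 0], [0.001, -0.003, -0.0, 0, 0, np.float64(0.003), 0]]
```

Request:
apply_moves(
  rows=[
    [0.002, -0.003, 0, 0, 0, 0.003, 0],
    [0.004, -0.008, 0, 0, 0, 0.007, 0],
    [0.007, -0.012, 0, 0, 0, 0.012, 0],
    [0.009, -0.017, 0, 0, 0, 0.016, 0],
    [0.011, -0.019, 0, 0, 0, 0.018, 0],
    [0.011, -0.022, 0, 0, 0, 0.02, 0],
    [0.011, -0.024, 0, 0, 0, 0.022, 0],
    [0.012, -0.025, 0, 0, 0, 0.022, 0],
    [0.011, -0.025, 0, 0, 0, 0.023, 0],
    [0.009, -0.024, 0, 0, 0, 0.022, 0],
    [0.009, -0.023, 0, 0, 0, 0.02, 0],
    [0.008, -0.021, 0, 0, 0, 0.018, 0],
  ],
)

```text
t: 6.9
eef_pos: [0.444, 0.0579, 0.1599]
eef_rot: [-180.0, 0.1, 17.8]
ft_force: [0.9, 0.7, -3.1]
finger_gap: 0.0239
```

Request:
apply_moves(
  rows=[
    [0.005, -0.018, 0, 0, 0, 0.016, 0],
    [0.005, -0.014, 0, 0, 0, 0.011, 0],
    [0.003, -0.009, 0, 0, 0, 0.008, 0],
    [0.001, -0.003, 0, 0, 0, 0.003, 0],
    [0, 0, 0, 0, 0, 0, 0],
  ],
)

```text
t: 7.4
eef_pos: [0.445, 0.1026, 0.1603]
eef_rot: [-180.0, 0.0, 15.7]
ft_force: [-0.5, -0.3, -2.1]
finger_gap: 0.0237
```

```bash
python3 - <<'E'
from cell import *; from h import *
m=camera_model("wrist"); im=read_camera("wrist")[:,:,::-1].copy(); cv2.imwrite("pics/w2.png",im)
import pickle; pickle.dump((m,get_obs()),open("w2.pkl","wb"))
for n in ("scene","side"): cv2.imwrite(f"pics/{n}2.png",read_camera(n)[:,:,::-1])
E
```

```text
(no output)
```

View pics/w2.png

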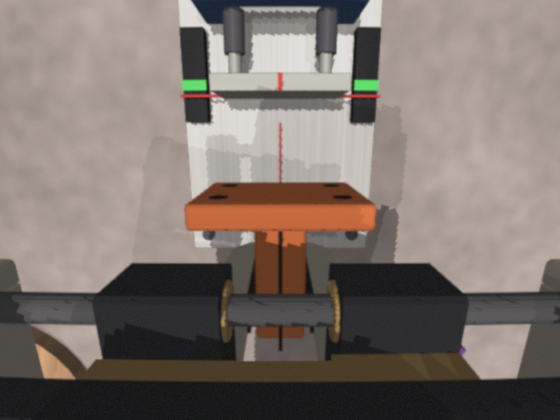

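View pics/side2.png

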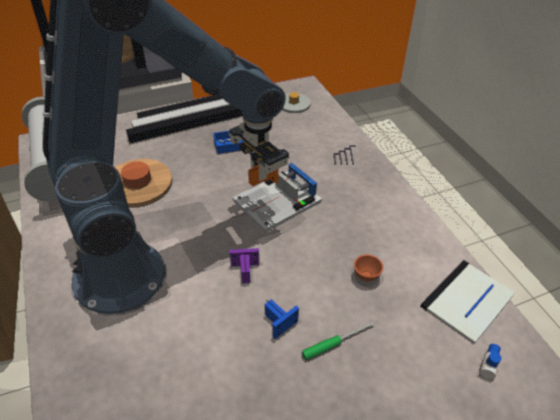

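The wrist view shows the held bracket square to the jig. Its slit is at u≈280 and the red centre line at u≈280. I'll enlarge the view and fit it.

```bash
python3 - <<'E'
import cv2
im=cv2.imread("pics/w2.png")
cv2.imwrite("pics/w2a.png",cv2.resize(im[20:135,170:390],None,fx=3.6,fy=3.6,interpolation=2))
cv2.imwrite("pics/w2b.png",cv2.resize(im[175:255,175:385],None,fx=3.6,fy=3.6,interpolation=2))
E
```

```text
(no output)
```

View pics/w2a.png

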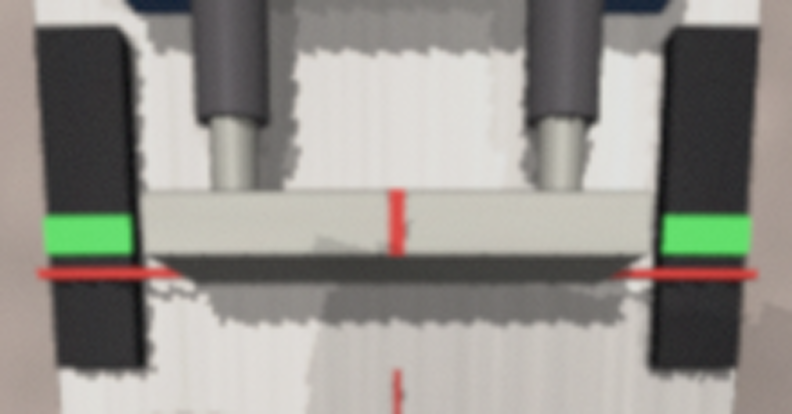

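View pics/w2b.png

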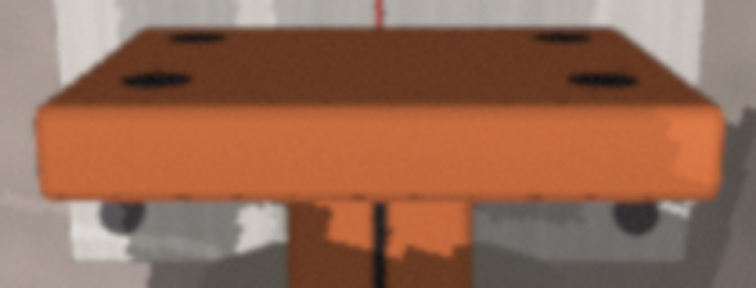

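```bash
python3 - <<'E'
from h import *; import pickle
m,o=pickle.load(open("w2.pkl","rb")); print(o["eef_pos"],o["eef_rot"])
j=[(m,(170,20,3.6),[(143,191,42,50,71),(655,191,42,-50,71),(143,255,30,50,71),(653,255,30,-50,71),(38,28,85,82,27),(757,28,85,-82,27)]),
 (m,(175,175,3.6),[(75,262,-110,85,15),(685,262,-110,-85,15)])]
b=[(m,(175,175,3.6),[(38,106,42,40,60),(722,106,42,-40,60),(42,198,30,40,60),(720,198,30,-40,60),(145,28,42,40,0),(612,28,42,-40,0)])]
for n,q,z0,a in (("jig",j,0,(.51,.12,.27)),("br",b,.1196,(.445,.102,.27))):
    p,r=fit(q,a,z0); print(n,p[:2],np.degrees(p[2]),r.round(1).tolist())
    if n=="jig": J=p
    else: B=p
# bracket in jig frame
c,s=np.cos(J[2]),np.sin(J[2]); d=B[:2]-J[:2]; print("bracket in jig",c*d[0]+s*d[1],-s*d[0]+c*d[1],np.degrees(B[2]-J[2]))
d=o["eef_pos"][:2]-J[:2]; print("tcp in jig",c*d[0]+s*d[1],-s*d[0]+c*d[1],o["eef_rot"][2]-np.degrees(J[2]))
E
```

```text
[0.44511032 0.10224803 0.1604034 ] [1.79998706e+02 3.02120982e-02 1.57004315e+01]
jig [0.51128414 0.12041649] 15.710184821249257 [[-0.2, 0.2], [-0.1, 0.2], [0.7, 0.4], [-0.4, 0.5], [-0.8, -0.5], [1.2, -0.5], [-0.1, -0.3], [0.2, -0.3]]
br [0.44460768 0.10170279] 15.725130524759745 [[-1.6, -0.2], [2.0, -0.2], [-0.5, 1.9], [0.3, 1.9], [-1.1, -1.1], [2.1, -1.1]]
bracket in jig -0.06925280386681312 3.9468262049150576e-05 0.014945703510488255
tcp in jig -0.0686213073192874 0.0004282378338020844 -0.009753327824030933
```

Request:
apply_moves(
  rows=[
    [0.002, 0, 0.003, 0, 0, 0, 0],
    [0.004, 0, 0.008, 0, 0, 0, 0],
    [0.005, 0, 0.013, 0, 0, 0, 0],
    [0.005, 0, 0.016, 0, 0, 0, 0],
    [0.004, 0, 0.017, 0, 0, 0, 0],
    [0.003, 0, 0.016, 0, 0, 0, 0],
    [0.002, 0, 0.012, 0, 0, 0, 0],
    [0, 0, 0.008, 0, 0, 0, 0],
    [0, 0, 0.004, 0, 0, 0, 0],
    [0, 0, 0.002, 0, 0, 0, 0],
    [0, 0, 0, 0, 0, 0, 0],
  ],
)

```text
t: 8.65
eef_pos: [0.4695, 0.1092, 0.0618]
eef_rot: [180.0, -0.0, 15.7]
ft_force: [0.5, -0.7, -3.1]
finger_gap: 0.0236
```

Request:
apply_moves(
  rows=[
    [0, 0, 0, 0, 0, 0, 0],
    [0, 0, 0.001, 0, 0, 0, 0],
    [0, 0, 0.001, 0, 0, 0, 0],
    [0, 0, 0, 0, 0, 0, 0],
  ],
)

```text
t: 9.05
eef_pos: [0.4693, 0.1092, 0.0596]
eef_rot: [180.0, -0.0, 15.7]
ft_force: [-1.0, 0.2, -2.8]
finger_gap: 0.024
```

Request:
apply_moves(
  rows=[
    [0, 0, 0.001, 0, 0, 0, 0],
    [0, 0, 0.001, 0, 0, 0, 0],
    [0, 0, 0.001, 0, 0, 0, 0],
    [0, 0, 0, 0, 0, 0, 0],
  ],
)

```text
t: 9.45
eef_pos: [0.4693, 0.1092, 0.0565]
eef_rot: [-180.0, 0.0, 15.7]
ft_force: [-0.3, -0.1, -2.4]
finger_gap: 0.0233
```

Request:
apply_moves(
  rows=[
    [0, 0, 0.0005, 0, 0, 0, 0],
    [0, 0, 0, 0, 0, 0, 0],
  ],
)

```text
t: 9.65
eef_pos: [0.4693, 0.1092, 0.0561]
eef_rot: [-180.0, 0.0, 15.7]
ft_force: [0.4, -0.1, -2.2]
finger_gap: 0.024
```

Request:
apply_moves(
  rows=[
    [0, 0, 0.0005, 0, 0, 0, 0],
    [0, 0, 0, 0, 0, 0, 0],
  ],
)

```text
t: 9.85
eef_pos: [0.4695, 0.1092, 0.0557]
eef_rot: [180.0, -0.0, 15.7]
ft_force: [0.6, 0.3, -2.9]
finger_gap: 0.0236
```

Request:
apply_moves(
  rows=[
    [0, 0, 0.0005, 0, 0, 0, 0],
    [0, 0, 0, 0, 0, 0, 0],
  ],
)

```text
t: 10.05
eef_pos: [0.4694, 0.1092, 0.0556]
eef_rot: [180.0, -0.0, 15.7]
ft_force: [-2.4, -0.9, 6.9]
finger_gap: 0.0236
```

Request:
apply_moves(
  rows=[
    [0, 0, 0.0003, 0, 0, 0, 0],
    [0, 0, 0, 0, 0, 0, 0],
  ],
)

```text
t: 10.25
eef_pos: [0.4694, 0.1092, 0.0556]
eef_rot: [180.0, -0.0, 15.7]
ft_force: [-4.8, -1.0, 13.1]
finger_gap: 0.024
```

Request:
apply_moves(
  rows=[
    [0, 0, -0.0004, 0, 0, 0, 0],
    [0, 0, 0, 0, 0, 0, 0],
  ],
)

```text
t: 10.45
eef_pos: [0.4695, 0.1092, 0.0557]
eef_rot: [180.0, -0.0, 15.7]
ft_force: [-3.3, -0.8, 8.0]
finger_gap: 0.024
```

Request:
apply_moves(
  rows=[
    [0.001, 0, 0, 0, 0, 0, 0],
    [0.002, 0, 0, 0, 0, 0, 0],
    [0.003, 0, 0, 0, 0, 0, 0],
    [0.004, 0, 0, 0, 0, 0, 0],
    [0.004, 0, 0, 0, 0, 0, 0],
    [0.004, 0, 0, 0, 0, 0, 0],
    [0.004, 0, 0, 0, 0, 0, 0],
    [0.003, 0, 0, 0, 0, 0, 0],
    [0.001, 0, 0, 0, 0, 0, 0],
    [0, 0, 0, 0, 0, 0, 0],
  ],
)

```text
t: 11.45
eef_pos: [0.4939, 0.1161, 0.0557]
eef_rot: [-180.0, 0.1, 15.7]
ft_force: [-6.4, -2.1, 11.2]
finger_gap: 0.0236
```

Friction on the bed is noticeable, so I'll lighten the downward force and check the alignment before contact.

Request:
apply_moves(
  rows=[
    [0, 0, -0.0003, 0, 0, 0, 0],
    [0, 0, 0, 0, 0, 0, 0],
  ],
)

```text
t: 11.65
eef_pos: [0.4942, 0.1162, 0.0557]
eef_rot: [-180.0, 0.0, 15.7]
ft_force: [-4.4, -1.1, 5.5]
finger_gap: 0.0237
```

```bash
python3 - <<'E'
from cell import *; from h import *
m=camera_model("wrist"); im=read_camera("wrist")[:,:,::-1].copy(); cv2.imwrite("pics/w3.png",im)
cv2.imwrite("pics/w3c.png",cv2.resize(im[80:290,150:410],None,fx=3,fy=2.8,interpolation=2))
s=read_camera("scene")[:,:,::-1]; cv2.imwrite("pics/s3c.png",cv2.resize(s[170:300,230:370],None,fx=4.5,fy=4.5,interpolation=2))
E
```

```text
(no output)
```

View pics/w3c.png

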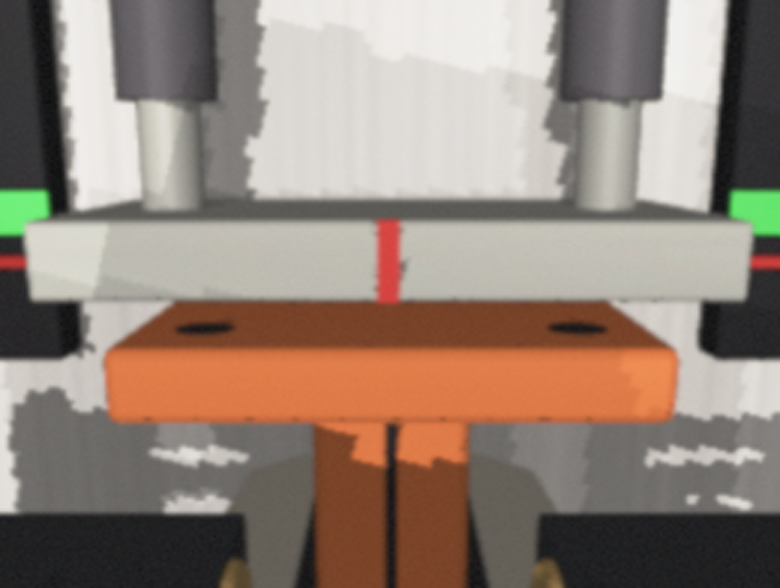

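View pics/s3c.png

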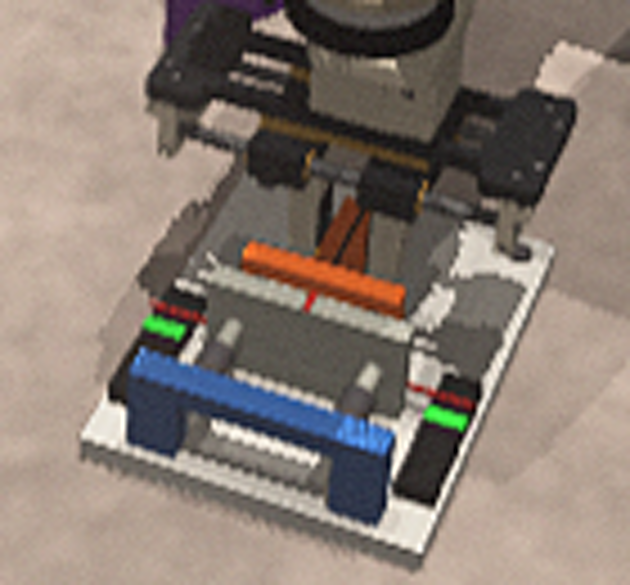

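Request:
apply_moves(
  rows=[
    [0, -0.0005, -0.0002, 0, 0, 0, 0],
    [0.001, 0, 0, 0, 0, 0, 0],
    [0.001, 0, 0, 0, 0, 0, 0],
    [0.001, 0, 0, 0, 0, 0, 0],
    [0.001, 0, 0, 0, 0, 0, 0],
    [0, 0, 0, 0, 0, 0, 0],
  ],
)

```text
t: 12.35
eef_pos: [0.4984, 0.1179, 0.0557]
eef_rot: [180.0, -0.0, 15.7]
ft_force: [0.5, 0.3, -2.1]
finger_gap: 0.0237
```

Request:
apply_moves(
  rows=[
    [0.001, 0, 0, 0, 0, 0, 0],
    [0.001, 0, 0, 0, 0, 0, 0],
    [0.001, 0, 0, 0, 0, 0, 0],
    [0.001, 0, 0, 0, 0, 0, 0],
    [0, 0, 0, 0, 0, 0, 0],
  ],
)

```text
t: 12.85
eef_pos: [0.5015, 0.1188, 0.0557]
eef_rot: [-180.0, 0.1, 15.7]
ft_force: [-4.4, -0.8, 2.6]
finger_gap: 0.0232
```

Request:
apply_moves(
  rows=[
    [0.001, 0, 0, 0, 0, 0, 0],
    [0.001, 0, 0, 0, 0, 0, 0],
    [0.001, 0, 0, 0, 0, 0, 0],
    [0.001, 0, 0, 0, 0, 0, 0],
    [0, 0, 0, 0, 0, 0, 0],
  ],
)

```text
t: 13.35
eef_pos: [0.5048, 0.1197, 0.0557]
eef_rot: [-180.0, 0.2, 15.7]
ft_force: [-8.2, -3.1, 6.5]
finger_gap: 0.0237
```

```bash
cat > look.py <<'E'
import sys; from cell import *; from h import *
n=sys.argv[1]
im=read_camera("wrist")[:,:,::-1].copy()
cv2.imwrite(f"pics/w{n}.png",im)
cv2.imwrite(f"pics/w{n}c.png",cv2.resize(im[80:290,150:410],None,fx=3,fy=2.8,interpolation=2))
o=get_obs();print(o["eef_pos"],o["eef_rot"],o["ft_force"],o["wrist_torque"])
E
python3 look.py 4
```

```text
[0.5047814  0.11967736 0.05569499] [-1.79992650e+02  1.49238996e-01  1.56903961e+01] [-8.36747281 -3.10069427  6.79094882] [-0.48417255  1.22522619 -0.03691656]
```

View pics/w4c.png

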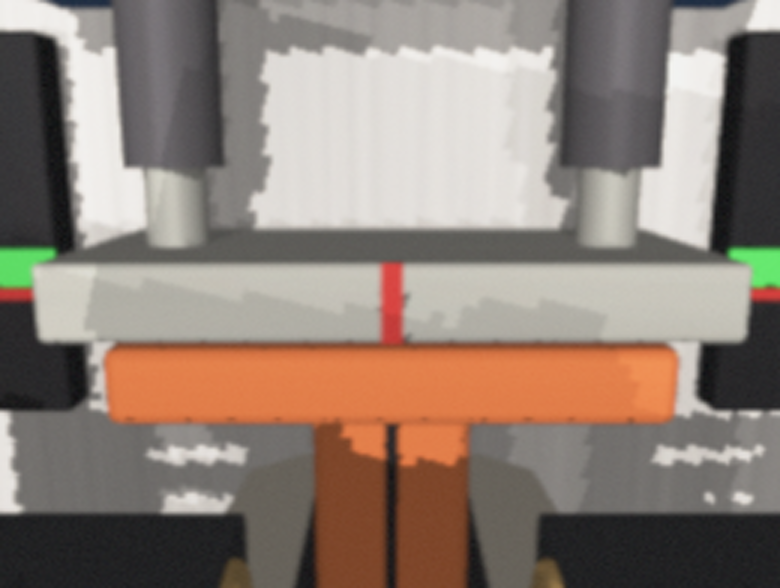

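The face is flush and square. Its slit and the stop's mark both sit at crop x≈391, and the pointers are just short of green (about 5 mm). Another 5 mm to go.

Request:
apply_moves(
  rows=[
    [0.001, 0, -0.0002, 0, 0, 0, 0],
    [0.001, 0, 0, 0, 0, 0, 0],
    [0.001, 0, 0, 0, 0, 0, 0],
    [0.001, 0, 0, 0, 0, 0, 0],
    [0, 0, 0, 0, 0, 0, 0],
  ],
)

```text
t: 13.9
eef_pos: [0.508, 0.1206, 0.0557]
eef_rot: [-180.0, 0.2, 15.7]
ft_force: [-10.6, -4.1, 8.1]
finger_gap: 0.0239
```

```bash
python3 look.py 5
```

```text
[0.50801482 0.12063249 0.0557111 ] [-179.98629825    0.23554756   15.69291191] [-10.59417109  -4.27056682   7.30380664] [-0.61671163  1.54061002 -0.04240682]
```

View pics/w5c.png

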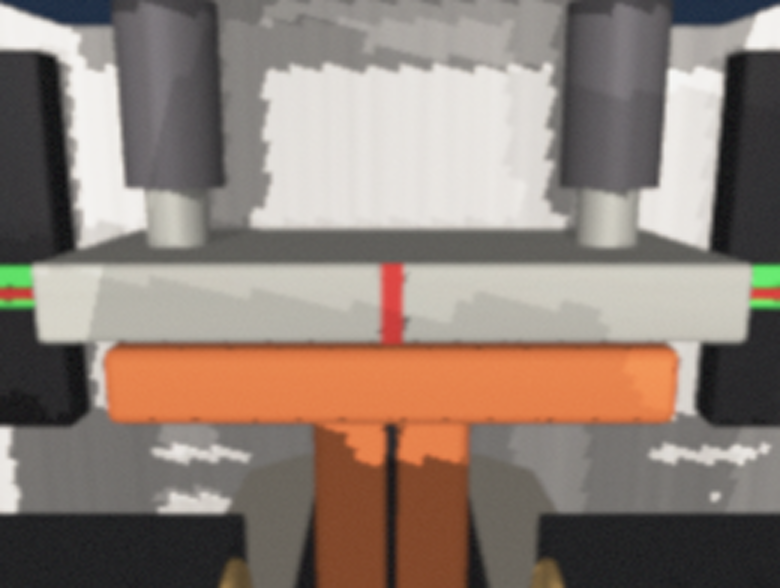

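Request:
apply_moves(
  rows=[
    [0.001, 0, -0.0001, 0, 0, 0, 0],
    [0.0007, 0, -0.0001, 0, 0, 0, 0],
    [0, 0, 0, 0, 0, 0, 0],
    [0, 0, 0, 0, 0, 0, 0],
    [0, 0, 0, 0, 0, 0, 0],
  ],
)

```text
t: 14.45
eef_pos: [0.5094, 0.121, 0.0557]
eef_rot: [-180.0, 0.3, 15.7]
ft_force: [-11.0, -4.4, 5.9]
finger_gap: 0.0238
```

```bash
python3 look.py 6; python3 - <<'E'
from cell import *; from h import *
s=read_camera("scene")[:,:,::-1]; cv2.imwrite("pics/s6.png",s); cv2.imwrite("pics/s6c.png",cv2.resize(s[170:300,230:370],None,fx=4.5,fy=4.5,interpolation=2))
s=read_camera("side")[:,:,::-1]; cv2.imwrite("pics/d6.png",s)
E
```

```text
[0.50940924 0.12100876 0.05573128] [-179.98734336    0.26839729   15.69530014] [-11.46850661  -4.381821     7.08921522] [-0.75686772  1.66501176 -0.0081961 ]
```

View pics/w6c.png

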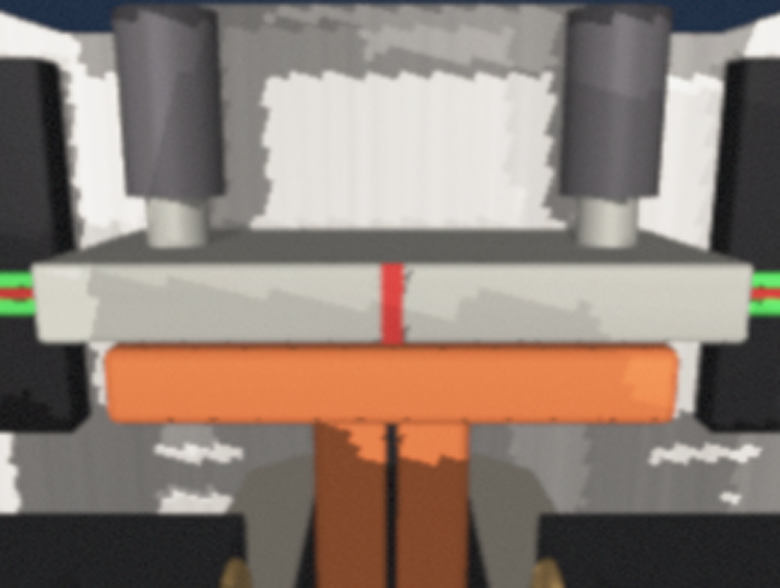

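View pics/s6c.png

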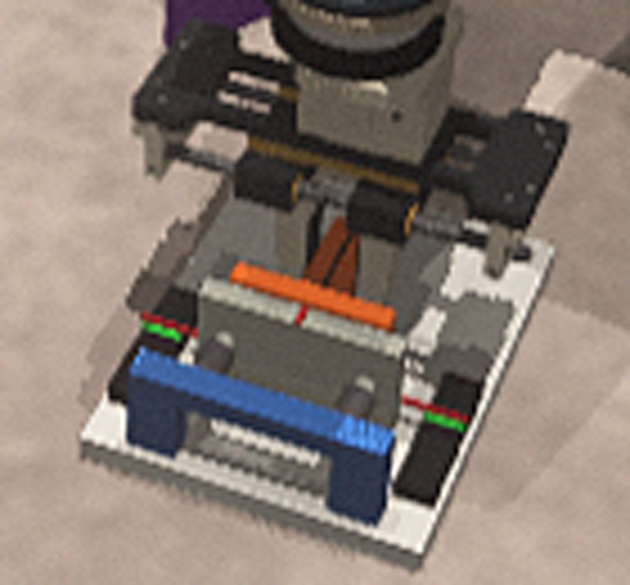

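View pics/s6.png

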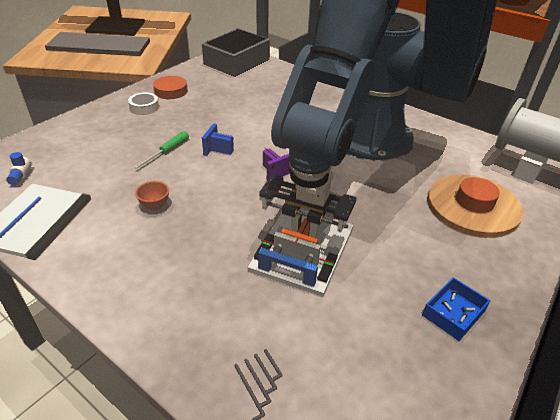

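The pointers are now mid-green: row 294 within 272–316, which is about 10 mm. I'll hold briefly, check it stays steady, then hand in.

Request:
apply_moves(
  rows=[
    [0, 0, 0, 0, 0, 0, 0],
    [0, 0, 0, 0, 0, 0, 0],
    [0, 0, 0, 0, 0, 0, 0],
    [0, 0, 0, 0, 0, 0, 0],
    [0, 0, 0, 0, 0, 0, 0],
    [0, 0, 0, 0, 0, 0, 0],
    [0, 0, 0, 0, 0, 0, 0],
    [0, 0, 0, 0, 0, 0, 0],
    [0, 0, 0, 0, 0, 0, 0],
    [0, 0, 0, 0, 0, 0, 0],
  ],
)

```text
t: 15.6
eef_pos: [0.5094, 0.121, 0.0557]
eef_rot: [-180.0, 0.3, 15.7]
ft_force: [-11.1, -3.8, 6.2]
finger_gap: 0.0238
```

```bash
python3 look.py 7
```

```text
[0.50939965 0.12098515 0.05572477] [-179.98621101    0.27091297   15.69460353] [-11.17396821  -4.76908634   5.24134426] [-0.6822413   1.68256276 -0.03381918]
```

View pics/w7c.png

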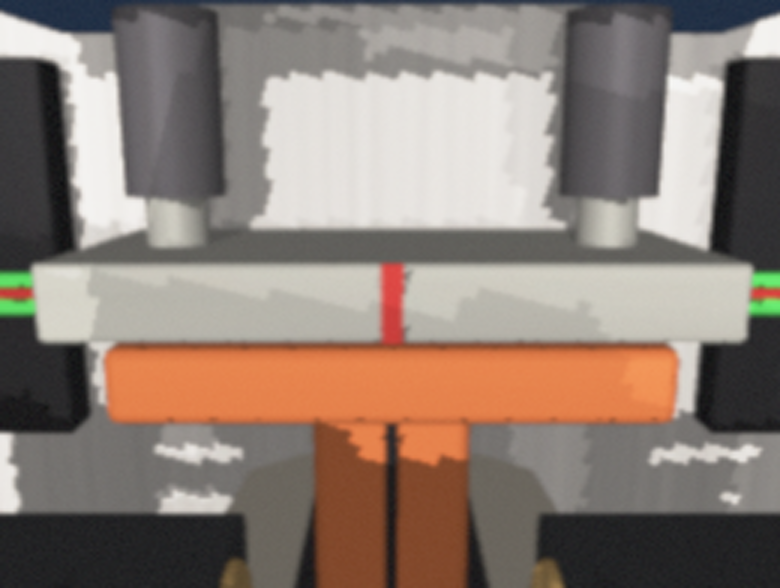

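Nothing changed over the 1 s hold: pointers at mid-green, face flush, mark and slit both at x≈392.

```bash
python3 -c "
from cell import *
print(finish_job())"
```

```text
the job is handed in; nothing more can be done
None
```

I gripped the orange bracket across its web, stood it on the jig bed and pressed its front face against the stop. I handed in at about 15.7 s with the arm still holding and pressing it.

- **Stop depth:** the red pointers sat in the middle of the green marks and did not move during a 1 s hold. I put the push at about 10 mm from the image and 9.7 mm from the arm's position, so roughly 10 N, and well short of the stop's end.
- **Alignment:** the face was flush and square to the stop, with the bracket's slit and the stop's centre mark level to within a pixel. The bracket's front-to-back tilt is about 0.3° by the tool angle.
- **Force reading that disagreed:** the wrist force along the pressing direction read about 12 N, not 10 N. I put the extra 2 N down to friction, because the gripper also presses the bracket down on the bed with about 8 N.
- **Scene-camera view:** from its angle, the pointers looked nearer the robot-side edge of the green marks. I took this as a viewing-angle effect and relied on the wrist view from above.
- **Bystanders:** the bowl, screw box and screwdriver look unmoved in the scene picture taken just before the final hold.

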